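# Check three samples in by touch and log the set

## Robot

A 6-joint arm with a two-finger parallel gripper is mounted at the origin on a cart in front of the work surface, level with it; the furniture and walls round the work are solid. World frame = base frame: x ahead of the robot, y to its left, z up, the work surface at z = 0. Lengths are in mm, angles in rad, forces in N, time in s.
With the tool pointing down it reaches from about 400 to 825 mm from the base axis. Payload 7 kg.
Tool frame: the origin (TCP) lies between the finger pads, 19 mm behind the fingertips; this is the grasp point; z points along the fingers, y is the line along which they close (so a half turn about z gives the same grasp; the last joint's range is limited). The gripper opens to 85 mm and grips with 20 to 120 N. Pads are 22 mm wide; open, the fingers measure 114 mm over their backs; the gripper's body (76 mm by 85 mm) begins 54 mm behind the grasp point. The pads swing forward as they close: fully open they stand 13 mm farther back than shut.
Start: joints at [1.541, 0.359, 0.012, 0, -1.224, -0.288], TCP at [210.931, 641.174, 250.002] pointing down, gripper open.
Joint ranges: [-3.07, 3.07], [-1.43, 2.12], [-1.02, 1.25], [-3.03, 1.67], [-3.05, -0], [-3.03, 3.03]. Speed limits (rad/s): [2.39, 2.39, 3.01, 3.14, 3.14, 3.14].

## Interface

Orientations are given as a unit quaternion [x, y, z, w].
In Python, from rig import env gives the robot as it stands.
- The arm moves only by the shell command python3 -m creep 'ROWS' [FORCE]. ROWS is JSON, a list of rows, each a list of 5 numbers: the opening, from 0 (shut) to 1 (fully open), then the shift along the tool's x, y, z in units of 25 mm (1.0 is 25 mm), then the turn about the tool's z in units of 6 degrees (1.0 is 6 degrees). A call has exactly 5 rows; each row shifts and turns the commanded pose from where the row before left it, along the tool's axes as they then stand; what a row does not reach is not made up. A row lasts 1/8 s, in which the tool goes at most 62.5 mm and 10.7 degrees, less where a joint would pass 70% of its speed; a pose out of reach is approached as far as the arm can. A call is refused whole if a number of a shift passes 1 or a number of a turn 1, either way. A call with a gripper value outside its range is refused whole. The fingers move at their own pace and stop on an object; FORCE is the grip in N (left out, the last holds). Time passes only in rows, so rows that do not move let the fingers close, or fill a call up. It gives the time, the measured TCP pose, the force, the opening and the grip force at its end, in the units of the state.
- env.state(): the state, without advancing time (a new reading comes with each control period).
- env.capture(name): name is "side" or "top" or "wrist"; returns the picture (384x512x3 uint8, blue, green, red); there is no depth.
- env.calibration(name): a dict with "fx", "fy", "cx", "cy" (pixels), "R" (3x3) and "t" (3): a world point X has camera coordinates R X + t. Camera axes: x right, y down, z forward; pixel columns grow to the right and rows downward; lengths in mm; the calibration is good to about 2 mm. A picture is of the moment at which its call begins: read the wrist's pose just before it. calibration takes no time and is no camera call; for the wrist camera it gives the pose at the moment of the call.
- env.close_job(): hands the job in; it is judged then, once.
The state is a dict: "time_s": time; "qpos": joint angles; "joint_vel": joint speeds; "tau": joint torques, N m; "ee_pos": TCP position; "tcp_rot": TCP orientation; "contact_force": force on the tool from outside, world axes, zero at the start; "moment": the same for the moment, N m; "grip_width": opening from 0.0 (shut) to 1.0 (fully open); "gripper_force": force on a finger pad.
Only numpy, scipy, OpenCV 4.12 (cv2) and the standard library are available. Lean on these libraries where they do the work, as an engineer would, in place of code of your own. Each camera call takes 0.05 s, during which the arm holds its last target. There are 200 camera calls.

## Task

Check in the three sealed samples that stand on the low scale by touch: with the fingers closed, touch the middle of each lid lightly with the fingertips, first the tall vial, then the squat white jar, then the little pot, leaving each standing where it is. Then press the logger's large round key gently all the way down and finish while still holding it down. Pick nothing up, and leave the small square key and the other things alone.

Things in the scene. Friction and masses are not known exactly. Their poses are not given: they have to be found in the camera images.
- scale: low check-in scale on which the three samples stand in any order: grey base 150 (x) x 320 (y) mm, fixed to the worktop, with a plain flat steel pan 160 x 330 mm over it; place and yaw vary. Origin at the centre of the base's underside
- pan (a joint): how far the sprung pan has sunk: 0 to 0.010 m, straight down; 1000 N/m, damped. At the start it rests near 0.002 m under the samples, its top then about 31 mm above the worktop, so a lid gives way softly when touched
- vial: the tallest sample: slim round clear glass vial with a white push cap, 95 mm tall, 34 mm across, loose, 90 g; origin at the centre of its underside, z up. The cap is the top 13 mm, flat, 33 mm across
- vial_top (a point): centre of the flat top of the vial's cap, 95 mm above its underside
- jar: the middle-sized sample: squat round white plastic jar with a white screw lid, 52 mm tall, 48 mm across, loose, 100 g; origin at the centre of its underside, z up
- jar_top (a point): centre of the flat top of the jar's lid, 52 mm above its underside
- pot: the smallest sample: round cream-coloured pot with a lid, 33 mm tall, 36 mm across, loose, 70 g; origin at the centre of its underside, z up
- pot_top (a point): centre of the flat top of the pot's lid, 33 mm above its underside
- logger: sample logger: flat grey desk unit, 100 (x) x 150 (y) x 37 mm, fixed to the worktop right of the scale; place and yaw vary. Origin at the centre of its underside, x toward its display, y to its left. On the near side of the display, two white keys in dark collars (rims 39 mm up): a large round one at x -20, y 35 mm, a small square one at x -20, y -42 mm
- log_key_top (a point): centre of the flat top of the large round key (32 mm across), 51 mm above the worktop when up; it moves down with the key
- log_key (a joint): travel of the large round key: 0 up, 0.008 m fully down (its top then 43 mm above the worktop); a spring pushes it back up, 1.2 N at the start of its travel to 4.4 N fully down
- clear_key_top (a point): centre of the flat top of the small square key (15 mm wide), 49 mm above the worktop when up; not to be pressed
- clear_key (a joint): travel of the small square key, 0 up to 0.008 m fully down, same spring; not to be pressed
- amber_bottle: bystander: amber glass bottle with black cap, 84 mm tall, 42 mm across; origin at the centre of its underside
- beaker: bystander: small open glass beaker, 51 mm tall, about 50 mm across, in front of the logger; origin at the centre of its underside
- tape: bystander: roll of tape lying flat, 52 mm across, 18 mm tall; origin at the centre of its underside
There are look-alikes about, which are no part of the job. Leave any blue or green look-alike of the jar alone.

How it is judged (in metres and radians):
On the way, in this order (a step that is already met when the one before it is completed fails the run):
1. the top of the tall vial's lid is touched with the fingertips (TCP within 25 mm of its centre line and above it, 0.3 to 20 N) (contact force between the fingers and vial between 0.3 and 20 N and horizontal distance between the grasp point and vial_top below 0.025 m and z of the grasp point in the frame of vial above 0.1 m), for 0.02 s.
2. the top of the jar's lid is touched with the fingertips (TCP within 25 mm of its centre line and above it, 0.3 to 20 N) (contact force between the fingers and jar between 0.3 and 20 N and horizontal distance between the grasp point and jar_top below 0.025 m and z of the grasp point in the frame of jar above 0.057 m), for 0.02 s.
3. the top of the small pot's lid is touched with the fingertips (TCP within 25 mm of its centre line and above it, 0.3 to 20 N) (contact force between the fingers and pot between 0.3 and 20 N and horizontal distance between the grasp point and pot_top below 0.025 m and z of the grasp point in the frame of pot above 0.038 m), for 0.02 s.
4. the large round key is pressed down (more than 5 mm) by the fingers (value of joint log_key above 0.005 m and contact force between the fingers and log_key above 0.5 N), for 0.2 s.
At the end, for the whole second after the job is handed in: The fingers hold the large round key down (more than 5 of its 8 mm) with less than 40 N; the small square key is up (under 3 mm); the three samples stand upright (within 0.1 rad), at rest, within 25 mm of where they started; the bottle, beaker and tape are within 15 mm of theirs (all of step 4 and contact force between the fingers and logger below 40 N and value of joint clear_key below 0.003 m and angle between each of vial, jar, pot's own z axis and vertical below 0.1 rad and distance of each of vial, jar, pot from where it was at the start of the episode below 0.025 m and linear speed of each of vial, jar, pot below 0.02 m/s and distance of each of amber_bottle, beaker, tape from where it was at the start of the episode below 0.015 m); the arm keeps its last pose, push and grip.
It fails at once if a sample, the logger or its key is pressed by the fingers harder than 20 N (samples) or 40 N (logger and key) (contact force between the fingers and vial above 20 N or contact force between the fingers and jar above 20 N or contact force between the fingers and pot above 20 N or contact force between the fingers and logger above 40 N).
It fails at once if a sample is tipped more than 0.3 rad or shifted more than 25 mm (angle between any of vial, jar, pot's own z axis and vertical above 0.3 rad or distance of any of vial, jar, pot from where it was at the start of the episode above 0.025 m).
It fails at once if a sample is lifted more than 14 mm off the pan (height (world z) of any of vial, jar, pot above 0.045 m).
It fails at once if the small square key is pressed more than 3 mm (value of joint clear_key above 0.003 m).
It fails at once if the amber bottle, the beaker or the tape roll is moved more than 15 mm (distance of any of amber_bottle, beaker, tape from where it was at the start of the episode above 0.015 m).
It also fails if it takes over 51 s, if anything falls off the work surface, if the arm or the gripper's body presses on something with over 40 N, if the wrist force passes 120 N, or if a joint passes its speed limit or range.

## Working session

There is one attempt and no reset: what is moved stays moved. The work goes in short steps, Python scripts to look and compute and a shell command to move; the robot and the scene stay as the last step left them, time stands still between calls to the robot, and variables do not carry over. Pictures are saved under pics/ and viewed, at most 10 in all, crops included, and the job is handed in when it is done.

```bash
mkdir -p pics; ls; python3 - <<'E'
from rig import env
import cv2
s=env.state();print(s)
for n in("top","side"):
    cv2.imwrite(f"pics/{n}0.png",env.capture(n)); print(n,env.calibration(n))
E
```

```text
pics
{'time_s': 0.0, 'qpos': array([ 1.54110774e+00,  3.59361142e-01,  1.10709767e-02, -2.90229305e-04,
       -1.22408778e+00, -2.88116745e-01]), 'joint_vel': array([-9.16413570e-04, -1.26787214e-03, -1.62587793e-03, -7.84554834e-05,
       -7.27131191e-04,  5.67601409e-04]), 'tau': array([ 1.86682424e-03, -5.83314621e+01,  2.93406951e+01,  6.93636373e+00,
       -6.01035106e-03,  1.25275866e-05]), 'ee_pos': array([210.81708236, 640.77739189, 249.09636924]), 'tcp_rot': array([ 9.87393375e-01, -1.58283537e-01, -3.34034492e-05,  8.01799837e-04]), 'contact_force': array([-0.48371887, -0.09488549, -0.61822846]), 'moment': array([ 0.03099862, -0.01985022,  0.02089869]), 'gripper_force': 0.0, 'grip_width': 1.0003184835851564}
top {'fx': 488.3171640934261, 'fy': 488.3171640934261, 'cx': 252.67942229376095, 'cy': 189.0670339400461, 'R': array([[-0.0205102 , -0.99977537,  0.00534252],
       [-0.98373175,  0.01922661, -0.17861181],
       [ 0.17846897, -0.00891897, -0.98390512]]), 't': array([ 127.00309879,  534.48361772, 1344.79778543])}
side {'fx': 448.3493456818621, 'fy': 448.3493456818621, 'cx': 256.994117515004, 'cy': 198.39533798107152, 'R': array([[-0.98537416, -0.16981286,  0.01419003],
       [-0.12208317,  0.64540462, -0.7540216 ],
       [ 0.11888425, -0.74472576, -0.65669633]]), 't': array([ 537.73995243,   46.56333972, 1377.06242679])}
```

View pics/top0.png

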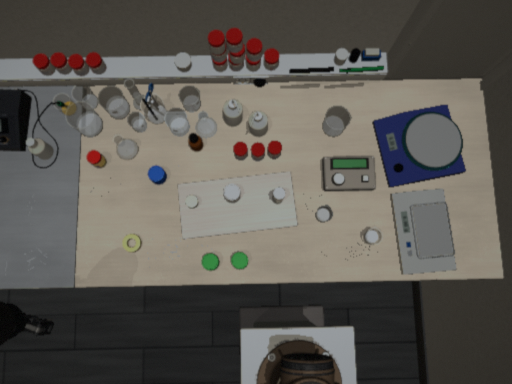

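View pics/side0.png

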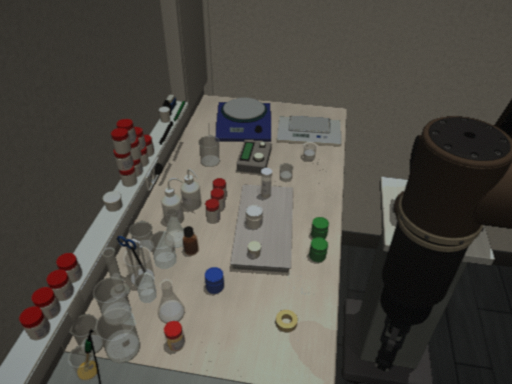

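The top view shows the scale at (238,205) with a cream pot at (192,201), a white jar at (232,192) and a vial at (279,195). The logger is at (349,173), with its round key at (338,179) and square key at (365,179). Look-alikes are the blue jar at (157,175) and the green ones at (210,261) and (239,260). The three objects on the scale fit the description, and I'll confirm that in enlarged crops.

```bash
python3 - <<'E'
import cv2,numpy as np
a=cv2.imread("pics/top0.png")[145:245,170:390]
b=cv2.imread("pics/side0.png")[130:275,210:340]
cv2.imwrite("pics/topc.png",cv2.resize(a,None,fx=3.6,fy=3.6,interpolation=cv2.INTER_CUBIC))
cv2.imwrite("pics/sidec.png",cv2.resize(b,None,fx=4,fy=4,interpolation=cv2.INTER_CUBIC))
E
```

```text
(no output)
```

View pics/topc.png

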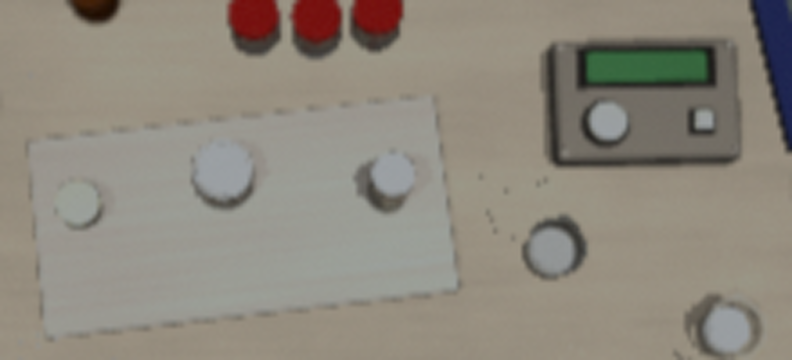

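View pics/sidec.png

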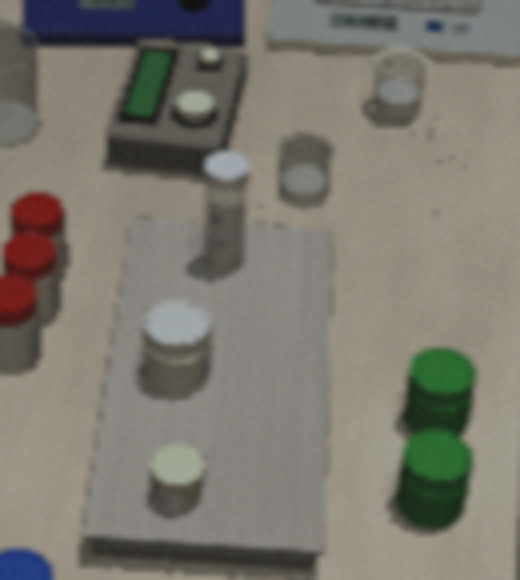

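The crops confirm the samples. On the top crop the vial cap is at (393,174), the jar lid at (223,170), the pot lid at (78,203), the round key at (607,122) and the square key at (704,121). The side crop shows the same objects at (227,166), (178,323), (177,465), (195,101) and (209,57). The two clear beakers stand right of the scale.

```bash
cat > h.py <<'E'
import numpy as np
from rig import env
from scipy.optimize import least_squares
from scipy.spatial.transform import Rotation as Ro
def proj(c,X):
    p=c["R"]@X+c["t"]; return np.array([c["fx"]*p[0]/p[2]+c["cx"],c["fy"]*p[1]/p[2]+c["cy"]])
def onz(c,uv,z):
    return np.r_[least_squares(lambda q:proj(c,np.r_[q,z])-uv,[600,0]).x,z]
E
python3 - <<'E'
from h import *
ct,cs=env.calibration("top"),env.calibration("side")
P=dict(vial=((393,174),(227,166),126),jar=((223,170),(178,323),83),pot=((78,203),(177,465),64),key=((607,122),(195,101),51),sq=((704,121),(209,57),49),
 c1=((435,97),None,31),c2=((457,290),None,31),c3=((48,338),None,31),c4=((28,143),None,31),beak=((555,245),(304,160),40),beak2=((727,328),(400,75),40),)
for n,(a,b,z) in P.items():
    a=(np.array(a)+.5)/3.6-.5+[170,145]; o=onz(ct,a,z).round(1)
    if b:
        b=(np.array(b)+.5)/4-.5+[210,130]
        print(n,o,onz(cs,b,z).round(1),least_squares(lambda X:np.r_[proj(ct,X)-a,proj(cs,X)-b],[600,0,50]).x.round(1))
    else: print(n,o)
print(Ro.from_quat(env.state()["tcp_rot"]).as_matrix().round(3)); c=env.calibration("wrist");print(-c["R"].T@c["t"],c["R"].round(2))
E
```

```text
vial [510.7  47.  126. ] [511.3  47.4 126. ] [511.1  47.  125.6]
jar [523.8 175.3  83. ] [524.7 176.   83. ] [524.4 175.3  82.3]
pot [503.3 289.2  64. ] [504.7 291.4  64. ] [504.4 289.4  61.8]
key [ 562.2 -128.9   51. ] [ 564.6 -132.8   51. ] [ 562.6 -128.4   53.9]
sq [ 561.9 -206.6   49. ] [ 564.1 -202.7   49. ] [ 563.5 -207.5   45.5]
c1 [589.5   5.2  31. ]
c2 [432.9  -6.8  31. ]
c3 [401.5 316.4  31. ]
c4 [558.  333.3  31. ]
beak [466.1 -84.7  40. ] [465.5 -83.3  40. ] [466.  -84.9  38.9]
beak2 [ 397.9 -216.6   40. ] [ 398.1 -220.1   40. ] [ 397.8 -215.9   42.8]
[[ 0.95  -0.313 -0.   ]
 [-0.313 -0.95  -0.001]
 [ 0.     0.001 -1.   ]]
[289.53855013 615.43422446 374.02957881] [[-0.31 -0.95  0.  ]
 [-0.9   0.3   0.32]
 [-0.3   0.1  -0.95]]
```

The two views agree within 3 mm, the heights match, and the keys come out 77 mm apart as specified. The targets are vial (511,47), jar (524,175.5), pot (504,290) and key (563,-130). I'll close the gripper and go above the vial, staying at a height of 250.

```bash
python3 -m creep '[[0,0.5,0.5,0,0],[0,1,1,0,0],[0,1,1,0,0],[0,1,1,0,0],[0,1,1,0,0]]' 20
python3 -m creep '[[0,1,1,0,0],[0,1,1,0,0],[0,1,1,0,0],[0,1,1,0,0],[0,1,1,0,0]]'
python3 -m creep '[[0,1,1,0,0],[0,1,1,0,0],[0,1,1,0,0],[0,1,1,0,0],[0,1,1,0,0]]'
python3 -m creep '[[0,1,1,0,0],[0,1,1,0,0],[0,1,1,0,0],[0,1,1,0,0],[0,0.3,0.3,0,0]]'
```

```text
time_s: 0.72
ee_pos: [283.2, 497.1, 249.9]
tcp_rot: [0.987, -0.158, -0.0, 0.0]
contact_force: [-0.7, 0.2, -0.2]
grip_width: -0.002
gripper_force: 0.0
time_s: 1.35
ee_pos: [362.6, 339.3, 250.0]
tcp_rot: [0.987, -0.158, -0.0, -0.0]
contact_force: [0.4, 0.4, -0.7]
grip_width: -0.005
gripper_force: 0.0
time_s: 1.98
ee_pos: [441.9, 181.7, 250.0]
tcp_rot: [0.987, -0.158, 0.0, -0.0]
contact_force: [-0.2, 0.3, 0.3]
grip_width: -0.005
gripper_force: 0.0
time_s: 2.6
ee_pos: [510.4, 45.8, 249.8]
tcp_rot: [0.987, -0.159, -0.0, 0.0]
contact_force: [-0.2, 0.7, 0.6]
grip_width: -0.002
gripper_force: 0.0
```

```bash
python3 -m creep '[[0,0,0,1,0],[0,0,0,1,0],[0,0,0,1,0],[0,0,0,0.9,0],[0,0,0,0,0]]'
python3 -m creep '[[0,0,0,0.08,0],[0,0,0,0.08,0],[0,0,0,0.04,0],[0,0,0,0.04,0],[0,0,0,0,0]]'
python3 -m creep '[[0,0,0,0.04,0],[0,0,0,0.04,0],[0,0,0,0,0],[0,0,0,0,0],[0,0,0,0,0]]'
```

```text
time_s: 3.22
ee_pos: [509.0, 47.4, 151.2]
tcp_rot: [0.987, -0.158, -0.001, 0.001]
contact_force: [0.1, -0.1, 0.7]
grip_width: -0.003
gripper_force: 0.0
time_s: 3.85
ee_pos: [510.5, 47.8, 146.5]
tcp_rot: [0.987, -0.158, 0.0, -0.0]
contact_force: [1.0, -0.3, 0.0]
grip_width: -0.0
gripper_force: 0.0
time_s: 4.47
ee_pos: [510.5, 47.9, 144.5]
tcp_rot: [0.987, -0.158, 0.0, 0.0]
contact_force: [-0.1, -0.2, -0.2]
grip_width: -0.002
gripper_force: 0.0
```

```bash
python3 -m creep '[[0,0,0,0.04,0],[0,0,0,0.04,0],[0,0,0,0,0],[0,0,0,0,0],[0,0,0,0,0]]'
```

```text
time_s: 5.1
ee_pos: [510.6, 47.9, 142.6]
tcp_rot: [0.987, -0.158, 0.0, -0.0]
contact_force: [0.8, -0.4, 2.5]
grip_width: -0.0
gripper_force: 0.9
```

```bash
python3 -m creep '[[0,0,0,0.04,0],[0,0,0,0,0],[0,0,0,0,0],[0,0,0,0,0],[0,0,0,0,0]]'
```

```text
time_s: 5.72
ee_pos: [510.6, 47.9, 141.5]
tcp_rot: [0.987, -0.158, 0.0, -0.0]
contact_force: [-0.3, 1.0, 3.3]
grip_width: -0.001
gripper_force: 1.5
```

```bash
python3 -m creep '[[0,0,0,-0.3,0],[0,0,0,-0.8,0],[0,-0.1,-1,0,0],[0,-0.25,-1,0,0],[0,-0.25,-1,0,0]]'
python3 -m creep '[[0,-0.25,-1,0,0],[0,-0.24,-1,0,0],[0,0,0,1,0],[0,0,0,1,0],[0,0,0,0.4,0]]'
python3 -m creep '[[0,0,0,0,0],[0,0,0,0.04,0],[0,0,0,0.04,0],[0,0,0,0,0],[0,0,0,0,0]]'
```

```text
time_s: 6.35
ee_pos: [519.6, 124.4, 169.2]
tcp_rot: [0.987, -0.158, -0.0, 0.0]
contact_force: [-0.1, 0.1, -0.1]
grip_width: -0.0
gripper_force: 0.0
time_s: 6.98
ee_pos: [523.0, 175.0, 107.7]
tcp_rot: [0.987, -0.158, -0.001, 0.001]
contact_force: [-1.3, 0.2, 0.3]
grip_width: -0.003
gripper_force: 0.0
time_s: 7.6
ee_pos: [523.8, 175.1, 107.3]
tcp_rot: [0.987, -0.158, 0.0, -0.0]
contact_force: [-0.3, -0.0, -0.4]
grip_width: -0.001
gripper_force: 0.0
```

```bash
python3 -m creep '[[0,0,0,0.08,0],[0,0,0,0.08,0],[0,0,0,0.04,0],[0,0,0,0,0],[0,0,0,0,0]]'
python3 -m creep '[[0,0,0,0.04,0],[0,0,0,0.04,0],[0,0,0,0,0],[0,0,0,0,0],[0,0,0,0,0]]'
```

```text
time_s: 8.22
ee_pos: [523.7, 175.1, 102.0]
tcp_rot: [0.987, -0.158, -0.0, 0.0]
contact_force: [0.2, 0.6, -0.3]
grip_width: 0.0
gripper_force: 0.0
time_s: 8.85
ee_pos: [523.8, 175.2, 100.1]
tcp_rot: [0.987, -0.158, 0.0, -0.0]
contact_force: [-0.2, 0.1, 1.5]
grip_width: -0.002
gripper_force: 0.7
```

```bash
python3 -m creep '[[0,0,0,0.04,0],[0,0,0,0,0],[0,0,0,0,0],[0,0,0,0,0],[0,0,0,0,0]]'
```

```text
time_s: 9.48
ee_pos: [523.8, 175.2, 99.1]
tcp_rot: [0.987, -0.158, 0.0, -0.0]
contact_force: [0.0, 0.7, 2.0]
grip_width: -0.002
gripper_force: 1.2
```

```bash
python3 -m creep '[[0,0,0,-0.3,0],[0,0,0,-0.7,0],[0,-0.29,-0.6,0,0],[0,-0.5,-0.9,0,0],[0,-0.5,-0.9,0,0]]'
python3 -m creep '[[0,-0.5,-0.9,0,0],[0,-0.4,-0.8,0,0],[0,0,0,0.6,0],[0,0,0,0.6,0],[0,0,0,0.2,0]]'
python3 -m creep '[[0,0,0,0.08,0],[0,0,0,0.04,0],[0,0,0,0,0],[0,0,0,0,0],[0,0,0,0,0]]'
```

```text
time_s: 10.1
ee_pos: [511.2, 243.2, 123.6]
tcp_rot: [0.987, -0.158, -0.0, 0.0]
contact_force: [0.4, -0.0, -0.2]
grip_width: 0.004
gripper_force: 0.0
time_s: 10.72
ee_pos: [503.0, 288.3, 87.1]
tcp_rot: [0.987, -0.159, -0.001, 0.001]
contact_force: [0.3, 0.0, 1.3]
grip_width: -0.001
gripper_force: 0.0
time_s: 11.35
ee_pos: [503.8, 289.6, 86.3]
tcp_rot: [0.987, -0.158, 0.0, -0.0]
contact_force: [0.2, -0.4, 0.5]
grip_width: 0.002
gripper_force: 0.0
```

```bash
python3 -m creep '[[0,0,0,0.08,0],[0,0,0,0.04,0],[0,0,0,0.04,0],[0,0,0,0,0],[0,0,0,0,0]]'
python3 -m creep '[[0,0,0,0.04,0],[0,0,0,0,0],[0,0,0,0,0],[0,0,0,0,0],[0,0,0,0,0]]'
```

```text
time_s: 11.98
ee_pos: [503.7, 289.6, 82.0]
tcp_rot: [0.987, -0.158, -0.0, 0.0]
contact_force: [0.0, -0.4, 0.8]
grip_width: 0.005
gripper_force: 0.2
time_s: 12.6
ee_pos: [503.7, 289.6, 81.0]
tcp_rot: [0.987, -0.158, 0.0, -0.0]
contact_force: [-0.0, -0.4, 1.7]
grip_width: 0.0
gripper_force: 0.7
```

```bash
python3 -m creep '[[0,0,0,0.04,0],[0,0,0,0,0],[0,0,0,0,0],[0,0,0,0,0],[0,0,0,0,0]]'
```

```text
time_s: 13.22
ee_pos: [503.8, 289.6, 80.1]
tcp_rot: [0.987, -0.158, 0.0, -0.0]
contact_force: [-1.2, -0.3, 2.2]
grip_width: -0.002
gripper_force: 1.2
```

```bash
python3 -m creep '[[0,0,0,-0.3,0],[0,0,0,-0.9,0],[0,0,0,-1,0],[0,0,0,-1,0],[0,0,0,-0.8,0]]'
python3 -m creep '[[0,0.25,0.5,0,0],[0,0.48,0.97,0,0],[0,0.48,0.97,0,0],[0,0.48,0.97,0,0],[0,0.48,0.97,0,0]]'
python3 -m creep '[[0,0.48,0.97,0,0],[0,0.48,0.97,0,0],[0,0.48,0.97,0,0],[0,0.48,0.97,0,0],[0,0.48,0.97,0,0]]'
python3 -m creep '[[0,0.48,0.97,0,0],[0,0.48,0.97,0,0],[0,0.48,0.97,0,0],[0,0.48,0.97,0,0],[0,0.48,0.97,0,0]]'
python3 -m creep '[[0,0.48,0.97,0,0],[0,0.05,0.15,0,0],[0,0,0,0,0],[0,0,0,0,0],[0,0,0,0,0]]'
```

```text
time_s: 13.85
ee_pos: [503.9, 289.7, 181.5]
tcp_rot: [0.987, -0.158, 0.0, -0.0]
contact_force: [0.5, 0.1, 0.1]
grip_width: -0.0
gripper_force: 0.0
time_s: 14.48
ee_pos: [520.6, 166.9, 179.2]
tcp_rot: [0.987, -0.158, -0.001, 0.0]
contact_force: [0.2, -0.2, -0.1]
grip_width: -0.003
gripper_force: 0.0
time_s: 15.1
ee_pos: [539.5, 33.1, 179.2]
tcp_rot: [0.987, -0.158, -0.001, 0.0]
contact_force: [1.3, -0.1, 1.5]
grip_width: -0.0
gripper_force: 0.0
time_s: 15.72
ee_pos: [558.5, -100.7, 179.2]
tcp_rot: [0.987, -0.158, -0.001, 0.0]
contact_force: [-0.2, 0.3, 0.7]
grip_width: 0.0
gripper_force: 0.0
time_s: 16.35
ee_pos: [563.1, -129.4, 180.1]
tcp_rot: [0.987, -0.158, 0.0, -0.0]
contact_force: [0.9, -0.9, -0.5]
grip_width: -0.0
gripper_force: 0.0
```

```bash
python3 -m creep '[[0,0,0,1,0],[0,0,0,1,0],[0,0,0,1,0],[0,0,0,0.9,0],[0,0,0,0.2,0]]'
python3 -m creep '[[0,0,0,0.08,0],[0,0,0,0.08,0],[0,0,0,0.08,0],[0,0,0,0,0],[0,0,0,0,0]]'
python3 - <<'E'
from h import *; import cv2
b=env.capture("side")[130:275,210:340]
cv2.imwrite("pics/s2.png",cv2.resize(b,None,fx=4,fy=4,interpolation=cv2.INTER_CUBIC))
E
```

```text
time_s: 16.98
ee_pos: [562.3, -129.5, 76.2]
tcp_rot: [0.987, -0.158, -0.001, 0.0]
contact_force: [-0.0, 0.9, -0.1]
grip_width: 0.0
gripper_force: 0.0
time_s: 17.6
ee_pos: [563.2, -130.0, 71.8]
tcp_rot: [0.987, -0.158, 0.0, -0.0]
contact_force: [0.1, -1.2, 0.1]
grip_width: 0.0
gripper_force: 0.0
```

View pics/s2.png

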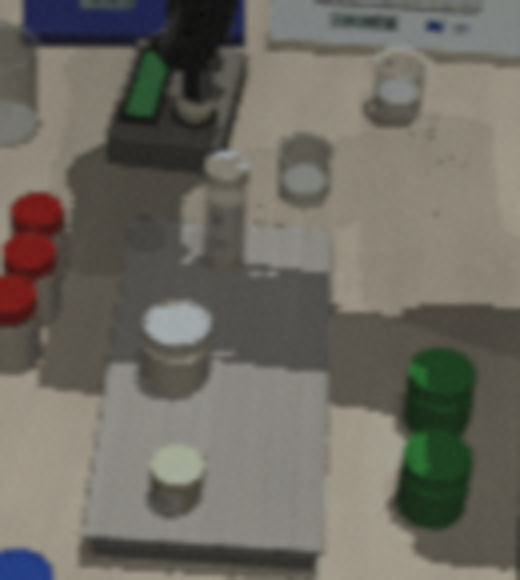

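The samples stand at their old pixels: vial (227,166), jar (178,323) and pot (177,465). The fingertips are over the round key at (195,105). Now I'll press it.

```bash
python3 -m creep '[[0,0,0,0.08,0],[0,0,0,0.08,0],[0,0,0,0.08,0],[0,0,0,0,0],[0,0,0,0,0]]'
python3 -m creep '[[0,0,0,0.04,0],[0,0,0,0.04,0],[0,0,0,0,0],[0,0,0,0,0],[0,0,0,0,0]]'
```

```text
time_s: 18.27
ee_pos: [563.3, -130.0, 65.6]
tcp_rot: [0.987, -0.158, 0.0, 0.0]
contact_force: [-0.2, -0.2, 2.8]
grip_width: 0.003
gripper_force: 1.3
time_s: 18.9
ee_pos: [563.2, -130.0, 63.6]
tcp_rot: [0.987, -0.158, 0.0, -0.0]
contact_force: [0.9, 0.5, 3.5]
grip_width: -0.004
gripper_force: 1.7
```

```bash
python3 -m creep '[[0,0,0,0.04,0],[0,0,0,0,0],[0,0,0,0,0],[0,0,0,0,0],[0,0,0,0,0]]'
```

```text
time_s: 19.52
ee_pos: [563.3, -130.0, 62.6]
tcp_rot: [0.987, -0.158, 0.0, -0.0]
contact_force: [1.6, -1.2, 3.6]
grip_width: 0.002
gripper_force: 2.0
```

```bash
python3 -m creep '[[0,0,0,0.02,0],[0,0,0,0,0],[0,0,0,0,0],[0,0,0,0,0],[0,0,0,0,0]]'
```

```text
time_s: 20.15
ee_pos: [563.2, -130.0, 62.1]
tcp_rot: [0.987, -0.158, 0.0, -0.0]
contact_force: [1.4, -1.0, 4.3]
grip_width: -0.001
gripper_force: 2.1
```

```bash
python3 -m creep '[[0,0,0,0.02,0],[0,0,0,0,0],[0,0,0,0,0],[0,0,0,0,0],[0,0,0,0,0]]'
```

```text
time_s: 20.78
ee_pos: [563.2, -130.0, 61.8]
tcp_rot: [0.987, -0.158, 0.0, 0.0]
contact_force: [1.2, -0.7, 6.9]
grip_width: 0.001
gripper_force: 3.2
```

The force has jumped past the 4.4 N spring limit and the travel has stopped at TCP z 61.8. That means the key is at its stop, held at about 7 N.

```bash
python3 -c "
from rig import env
print(env.close_job())"
```

```text
the job is handed in; nothing more can be done
None
```

I touched the vial, jar and pot lids in that order at about 2–3 N each, and handed the job in at about 21 s with the large round key held at its stop at about 7 N; the judge returned no verdict.

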